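Close both organiser lids, then hold up the outer one alone

TASK

Take the white tile offcut out of the screw organiser and lean it, standing on its short end, against the wooden sanding block, clear of the organiser. Then swing the organiser's two lids down together, without slamming them, until both are fully shut; next raise only the grey outer lid by about 40 degrees, with the clear inner lid still fully shut over the screws, and finish while holding the outer lid up there in the gripper, still. Do not shift the stapler, the torque wrench or the tape measure.

Things in the scene. Friction and masses are not known exactly. Their poses are not given: they have to be found in the camera images.
- organiser: Grey screw organiser, an open tub 130 (x) by 180 (y) by 55 mm high, fixed to the bench. Origin: centre of its underside; z up. -x is its front; both lids hinge along its back (+x) top edge. Walls and floor 4 mm. Behind the front wall a slot 12 mm wide runs along y (its centre at x = -55 mm), where the tile stands; behind it are compartments of screws (for show).
- hinge (a point): Point in the middle of the common hinge line of both lids: 65 mm behind the organiser's centre, 55 mm above the bench. Axes as the organiser's: the hinge line runs along y; a lid at joint value a extends from here in the direction (-cos a, 0, sin a).
- inner_lid (a joint): Angle of the inner lid, rad: 0 shut (level on the tub), 1.57 upright. A clear plate, 118 mm from hinge to free edge, 168 mm wide, 3 mm thick, with orange border and tab. It starts a little past upright, just in front of the outer lid. Its stiff hinge (0.07 N m) keeps it where it is left; the outer lid, swung down, pushes it down ahead of itself.
- outer_lid (a joint): Angle of the outer lid, rad: 0 shut, 1.57 upright, stop at 1.95. A grey plate, 130 mm from hinge to free edge, 180 mm wide, 4 mm thick, over the inner lid; shut, its level top face is 63.5 mm above the bench (8.5 mm above the hinge line). 0.12 kg, damped hinge: starts and stays open a little past upright, but sinks slowly if let go half open.
- fin (a point): Centre of the black pull fin on the outer lid: a block 24 mm from front to back, 12 mm across (along the hinge line) and 28 mm tall standing up from the lid's outer face, on the lid's middle line 108 mm from the hinge; this point is 14 mm above the outer face. Axes: x and z turn with the lid (z out of the outer face, x from free edge to hinge), y along the hinge.
- tab (a point): The orange tab of the inner lid, 24 mm wide, 3 mm thick, which sticks out 14 mm past the outer lid's free edge, 60 mm to the organiser's -y side of the middle. This point lies 138 mm from the hinge.
- tile: White ceramic tile offcut with a terracotta-coloured back: a slab 9 mm thick (its x), 70 mm wide (its y), 110 mm long (its z), 0.15 kg. Origin: centre of the short end on which it stands; z points along its length, up at the start. It starts upright in the organiser's front slot and stands 59 mm above the rim, so the lids cannot shut over it.
- block: Wooden sanding block standing on its long edge, loose on the bench, 40 mm (its x) by 110 mm (its y) by 65 mm high, about 0.3 kg. Origin: centre of its underside, z up. It stands to the left or right of the organiser.
- stapler: Red stapler, 150 mm (its x) by 36 mm by 52 mm high, loose; a bystander, on the other side of the organiser from the block. Origin: centre of its underside.
- torque_wrench: Chrome torque wrench with a black grip, 420 mm along its y, up to 37 mm high, lying loose behind the organiser; a bystander. Origin: on the bench under the middle of it.
- tape: Yellow tape measure, 68 by 36 by 62 mm high, standing loose to the left (+y) and back; a bystander. Origin: centre of its underside.
There are look-alikes about, which are no part of the job. Several things have the shape of the tile; the one meant has the colours described above.

How it is judged:
By the outcome, as a careful person would: the job done as asked, in the order asked, and still so for the second after the job is handed in, while the arm keeps its last pose, push and grip.
It also fails if it takes over 64 s, if anything falls off the work surface, if the arm or the gripper's body presses on something with over 40 N, if the wrist force passes 120 N, or if a joint passes its speed limit or range.

ROBOT

A 6-joint arm with a two-finger parallel gripper is mounted at the origin on the work surface. World frame = base frame: x ahead of the robot, y to its left, z up, the work surface at z = 0. Lengths are in m, angles in rad, forces in N, time in s.
With the tool pointing down it reaches from about 0.3 to 0.775 m from the base axis. Payload 14.6 kg.
Tool frame: the origin (TCP) lies at the centre of the arm's flange, where the gripper is bolted on; the fingertips stand 173 mm ahead of it and the grasp point (between the pads) lies ahead of it (robot.grasp_offset is the z of the grasp point in the tool frame, in m); z points along the fingers, y is the line along which they close (so a half turn about z gives the same grasp; the last joint's range is limited). The gripper opens to 85 mm and grips with 20 to 120 N. Pads are 22 mm wide; open, the fingers measure 114 mm over their backs; the gripper's body (76 mm by 85 mm) begins 54 mm behind the grasp point. The pads swing forward as they close: fully open they stand 13 mm farther back than shut.
Start: joints at [1.178, 0.3, 1.521, -0, 1.321, -0.067], TCP at [0.176, 0.521, 0.405] pointing down, gripper open.
Joint ranges: [-3.03, 3.03], [-0.79, 2.21], [0.23, 2.52], [-1.04, 4.18], [0, 3.07], [-2.55, 2.55]. Speed limits (rad/s): [2.22, 2.22, 2.57, 3.14, 3.14, 3.14].

INTERFACE

Orientations are given as [roll, pitch, yaw] about the fixed x, y, z axes, in that order (R = Rz(yaw) Ry(pitch) Rx(roll)).
In Python, from bench import robot gives the robot as it stands.
- The arm moves only by the tool play_rows, never from a script. Its argument "motion" is a list of rows, each a list of 4 numbers: the shift along the tool's x, y, z in units of 1000 mm (1.0 is 1000 mm), then the turn about the tool's z in units of pi/2 rad (1.0 is pi/2 rad). A call has 1 to 20 rows; each row is the pose to reach, as a shift and turn from the pose commanded when the call began, along the tool's axes at that moment; what a row does not reach only later rows make up. A row lasts 1/12 s, in which the tool goes at most 41.7 mm and 7.16 degrees, less where a joint would pass 70% of its speed; a pose out of reach is approached as far as the arm can. A call with a number of a shift or a turn outside -1 to 1 is refused whole. A call with a gripper value outside its range is refused whole. "hand" is the finger opening in mm, from 0 to 85.4, set as the call begins (left out, the last holds). The fingers move at their own pace and stop on an object; "grip_force" is the grip in N (left out, the last holds). Time passes only in rows, so rows that repeat a pose let the fingers close. It gives the time, the measured TCP pose, the force, the opening and the grip force at its end, in the units of the state.
- robot.get_state(): the state, without advancing time (a new reading comes with each control period).
- robot.grab_frame(name): name is "scene" or "top" or "wrist"; returns a dict with "color" (384x512x3 uint8, blue, green, red), "range_z" (384x512 float32, m along the optical axis (not along the pixel's ray), 0 where there is no reading), "intrinsics" (3x3 intrinsics, pixels), "rvec" (rotation vector, rad) and "tvec" (3), from world to camera coordinates, as OpenCV has them; the wrist camera has in their place "mount" (4x4, takes a point from camera to tool coordinates, whose origin is the TCP and whose axes are the flange's). Camera axes: x right, y down, z forward; pixel columns grow to the right and rows downward; lengths in m; the calibration is good to about 2 mm. A picture is of the moment at which its call begins: read the wrist's pose just before it.
- robot.finish_job(): hands the job in; it is judged then, once.
The state is a dict: "time_s": time; "joints": joint angles; "joint_vel": joint speeds; "joint_torque": joint torques, N m; "position": TCP position; "tool_rot": TCP orientation; "wrist_force": force on the tool from outside, world axes, zero at the start; "moment": the same for the moment, N m; "finger_gap": finger opening in m; "finger_force": force on a finger pad.
Only numpy, scipy, OpenCV 4.12 (cv2) and the standard library are available. Lean on these libraries where they do the work, as an engineer would, in place of code of your own. Each camera call takes 0.05 s, during which the arm holds its last target. There are 200 camera calls.

## Working session

There is one attempt and no reset: what is moved stays moved. The work goes in short steps, Python scripts to look and compute and a tool call to move; the robot and the scene stay as the last step left them, time stands still between calls to the robot, and variables do not carry over. Pictures are saved under pics/ and viewed, at most 10 in all, crops included, and the job is handed in when it is done.

Besides the shell and the picture viewer there is one more tool, called after "Request:" as name(argument=value, ...) on one line, values as JSON. play_rows: Moves the arm, as the interface text tells. Its arguments: {"type":"object","properties":{"motion":{"type":"array","items":{"type":"array","items":{"type":"number"}}},"hand":{"type":"number"},"grip_force":{"type":"number"}},"required":["motion"]}

```bash
ls; mkdir -p pics; cat > h.py <<'E'
import numpy as np, cv2
from bench import robot
from scipy.spatial.transform import Rotation as R
def cloud(name):
    s=robot.get_state(); f=robot.grab_frame(name); d=f["range_z"]; K=np.array(f["intrinsics"])
    v,u=np.indices(d.shape); P=np.stack([(u-K[0,2])*d/K[0,0],(v-K[1,2])*d/K[1,1],d],-1)
    if "mount" in f:
        M=np.array(f["mount"]); P=P@M[:3,:3].T+M[:3,3]
        P=P@R.from_euler('xyz',s["tool_rot"]).as_matrix().T+np.array(s["position"])
    else:
        Q=cv2.Rodrigues(np.array(f["rvec"],float))[0]; P=(P-np.array(f["tvec"]).ravel())@Q
    P[d==0]=np.nan
    return f["color"],P
E
python3 - <<'E'
from h import *
print(robot.get_state(), robot.grasp_offset)
a,P=cloud("scene"); b,Q=cloud("top")
np.savez("f0.npz",a=a,P=P,b=b,Q=Q)
cv2.imwrite("pics/s0.png",a); cv2.imwrite("pics/t0.png",b)
E
```

```text
pics
{'time_s': 0.0, 'joints': array([ 1.17837621e+00,  3.00491294e-01,  1.52160718e+00,  1.82797101e-05,
        1.32074158e+00, -6.65784101e-02]), 'joint_vel': array([ 0.00193711, -0.00105464,  0.00023595, -0.00023599, -0.00194906,
        0.00036204]), 'joint_torque': array([ 1.19423512e-03, -5.43503594e+01, -3.61793232e+01,  1.83638286e-05,
        3.97688476e-03,  3.23365271e-05]), 'position': array([0.17603437, 0.5210283 , 0.40409907]), 'tool_rot': array([-3.14034919e+00, -1.00655342e-04,  2.81574635e+00]), 'wrist_force': array([0.49023703, 0.85235864, 0.21351241]), 'moment': array([0.02119542, 0.0039911 , 0.00171965]), 'finger_force': 0.0, 'finger_gap': 0.08553078892327658} 0.1547
```

View pics/s0.png

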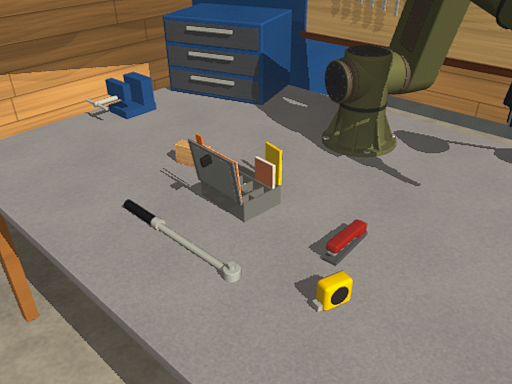

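View pics/t0.png

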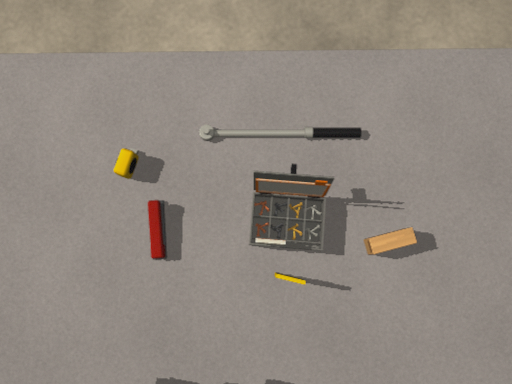

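The scene camera looks from the back. In the top view the organiser is at about (287,212), the white tile at (270,241), a yellow look-alike at (290,279), the block at (390,241), and something thin at (375,204). Next I measure them.

```bash
python3 - <<'E'
from h import *
d=np.load("f0.npz"); b,Q,a,P=d['b'],d['Q'],d['a'],d['P']
hsv=cv2.cvtColor(b,cv2.COLOR_BGR2HSV)
def box(n,u0,u1,v0,v1,zlo,zhi,extra=None):
    m=np.zeros(b.shape[:2],bool); m[v0:v1,u0:u1]=1
    m&=(Q[...,2]>zlo)&(Q[...,2]<zhi)
    if extra is not None:m&=extra
    p=Q[m]
    if len(p)<4: print(n,len(p)); return
    r=cv2.minAreaRect((p[:,:2]*1000).astype(np.float32))
    print(n,len(p),'c',np.round(r[0],1),'size',np.round(r[1],1),'ang',round(r[2],1),'z',np.round(np.percentile(p[:,2],[2,50,98])*1000,1))
box('block',355,425,222,260,.055,.08)
box('orgrim',240,340,185,255,.046,.062)
box('tile',245,290,232,250,.085,.13)
box('yellow',265,315,265,290,.06,.14)
box('thin',340,410,195,214,.004,.2)
box('stapler',140,170,190,265,.03,.08)
box('tape',105,140,140,180,.045,.08)
box('wrench',190,370,120,145,.01,.08)
box('lidtop',240,345,165,200,.15,.25)
box('lid',240,345,160,200,.07,.25)
box('fin',288,300,160,174,.07,.25)
c=np.concatenate([cv2.resize(b[150:300,230:430],(800,600),interpolation=cv2.INTER_CUBIC)])
cv2.imwrite("pics/c1.png",c)
c2=cv2.resize(a[110:230,150:310],(800,600),interpolation=cv2.INTER_CUBIC); cv2.imwrite("pics/c2.png",c2)
E
```

```text
block 772 c [ 482.8 -292.8] size [ 40.  110.6] ang 14.3 z [59.3 64.7 69.5]
orgrim 530 c [535.6 -40.9] size [180.2 136.1] ang 85.0 z [46.7 54.5 61. ]
tile 135 c [481.4   3.6] size [67.9  9.6] ang 85.1 z [ 90.5 114.  118.7]
yellow 143 c [394.5 -41.8] size [69.2  9.6] ang 76.4 z [ 72.9 109.1 113.5]
thin 52 c [ 578.2 -266.7] size [177.7  44. ] ang 89.6 z [4.1 5.  6.6]
stapler 732 c [515.8 287.7] size [143.8  33.1] ang 4.3 z [32.5 42.7 51.7]
tape 406 c [683.3 367.5] size [39.4 68. ] ang 70.4 z [48.2 60.2 65.5]
wrench 1348 c [763.5 -27.1] size [418.8  39.4] ang 88.8 z [10.8 19.  33.3]
lidtop 880 c [627.6 -48.6] size [178.   42.9] ang 85.1 z [150.9 170.9 196.2]
lid 1563 c [624.7 -48.4] size [178.   53.7] ang 85.1 z [ 74.8 155.6 186.9]
fin 60 c [639.6 -44.8] size [18.8 23.8] ang 88.5 z [154.  169.1 181.3]
```

View pics/c1.png

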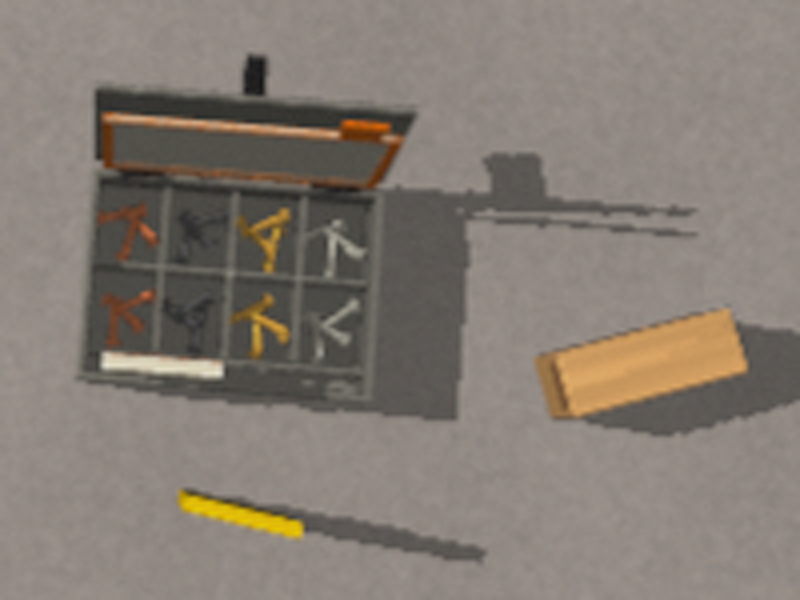

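View pics/c2.png

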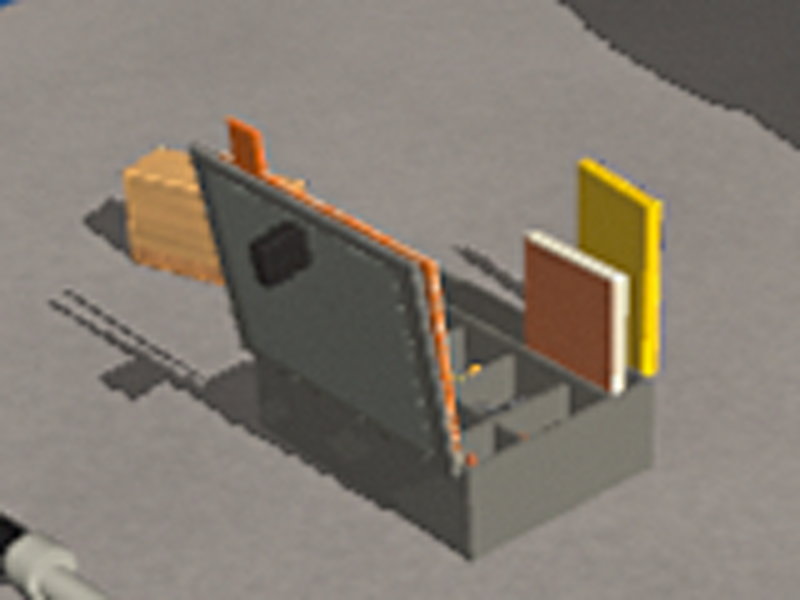

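The thin marks at (375,204) are only shadows. The tile's terracotta side faces back and the yellow slab stands in front of the organiser. I'll hover over the tile and refine with the wrist camera.

```bash
cat >> h.py <<'E'
def go(x,y,z,yaw):
    s=robot.get_state(); M=R.from_euler('xyz',s["tool_rot"])
    d=M.inv().apply(np.array([x,y,z])-s["position"])
    t=-(yaw-s["tool_rot"][2]); t=(t+np.pi)%(2*np.pi)-np.pi
    print('row',np.round(d,4),round(t/(np.pi/2),4),'t',s["time_s"])
E
python3 - <<'E'
from h import *
go(.45,.004,.40,1.4835)
E
```

```text
row [-0.425  -0.4021  0.0045] 0.8482 t 0.1
```

Request:
play_rows(motion=[[-0.425,-0.402,0.0045,0.848],[-0.425,-0.402,0.0045,0.848],[-0.425,-0.402,0.0045,0.848],[-0.425,-0.402,0.0045,0.848],[-0.425,-0.402,0.0045,0.848],[-0.425,-0.402,0.0045,0.848],[-0.425,-0.402,0.0045,0.848],[-0.425,-0.402,0.0045,0.848],[-0.425,-0.402,0.0045,0.848],[-0.425,-0.402,0.0045,0.848],[-0.425,-0.402,0.0045,0.848],[-0.425,-0.402,0.0045,0.848],[-0.425,-0.402,0.0045,0.848],[-0.425,-0.402,0.0045,0.848],[-0.425,-0.402,0.0045,0.848],[-0.425,-0.402,0.0045,0.848],[-0.425,-0.402,0.0045,0.848],[-0.425,-0.402,0.0045,0.848],[-0.425,-0.402,0.0045,0.848]], hand=45)

```text
time_s: 1.68
position: [0.4496, 0.0053, 0.4003]
tool_rot: [3.141, -0.0, 1.486]
wrist_force: [0.3, 0.2, 0.2]
finger_gap: 0.045
finger_force: 0.0
```

```bash
python3 - <<'E'
from h import *
s=robot.get_state(); print(s["position"],s["tool_rot"],s["joints"],s["joint_vel"])
b,Q=cloud("wrist"); np.savez("w0.npz",b=b,Q=Q)
cv2.imwrite("pics/w0.png",b)
def box(n,x0,x1,y0,y1,zlo,zhi):
    m=(Q[...,0]>x0)&(Q[...,0]<x1)&(Q[...,1]>y0)&(Q[...,1]<y1)&(Q[...,2]>zlo)&(Q[...,2]<zhi)
    p=Q[m]
    if len(p)<4: print(n,len(p)); return
    r=cv2.minAreaRect((p[:,:2]*1000).astype(np.float32))
    print(n,len(p),'c',np.round(r[0],1),'size',np.round(r[1],1),'ang',round(r[2],1),'z',np.round(np.percentile(p[:,2],[2,50,98])*1000,1))
box('tiletop',.44,.53,-.05,.06,.108,.12)
box('tile',.44,.53,-.05,.06,.09,.12)
box('rim',.40,.72,-.2,.1,.050,.059)
go(.4814,.0036,.1+.1547,1.4835)
E
```

```text
[0.44962536 0.00529224 0.40027999] [ 3.14145098e+00 -1.69760870e-05  1.48566018e+00] [-6.97181793e-02  7.83071018e-02  1.79514222e+00  1.54947761e-05
  1.26800142e+00  1.54133459e-02] [-5.36842177e-04 -2.56198235e-03 -8.30755284e-04 -1.00634738e-03
 -1.72518884e-05 -3.26759844e-03]
tiletop 780 c [482.    4.2] size [70.3  9.9] ang 85.1 z [110.1 115.2 116.6]
tile 935 c [482.    4.2] size [70.3  9.9] ang 85.1 z [ 92.1 115.  116.5]
rim 2259 c [501.4 -37.2] size [181.2 205.3] ang 85.1 z [50.3 56.  58.3]
row [0.0011 0.0317 0.1457] 0.0013 t 1.7333
```

View pics/w0.png

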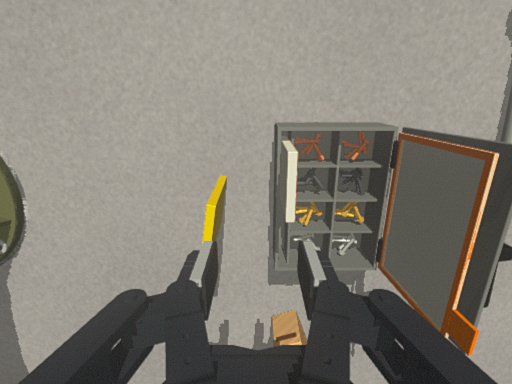

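The wrist view shows the tile in the front slot at (290,180), with the lids open to the right. Both cameras agree, so I go down and grip.

Request:
play_rows(motion=[[0.001,0.0324,0.0,0.001],[0.001,0.0324,0.04,0.001],[0.001,0.0324,0.08,0.001],[0.001,0.0324,0.12,0.001],[0.001,0.0324,0.14,0.001],[0.001,0.0324,0.152,0.001],[0.001,0.0324,0.152,0.001],[0.001,0.0324,0.152,0.001],[0.001,0.0324,0.152,0.001]])

```text
time_s: 2.48
position: [0.4826, 0.0027, 0.2494]
tool_rot: [3.14, -0.0, 1.483]
wrist_force: [-0.3, 0.2, -0.3]
finger_gap: 0.0451
finger_force: 0.0
```

Request:
play_rows(motion=[[0,0,0,0],[0,0,0,0],[0,0,0,0],[0,0,0,0],[0,0,0,0],[0,0,0,0],[0,0,0,0],[0,0,0,0],[0,0,0,0]], hand=0, grip_force=40)

```text
time_s: 3.23
position: [0.4822, 0.0024, 0.2489]
tool_rot: [-3.141, -0.0, 1.482]
wrist_force: [-5.1, 1.2, 8.8]
finger_gap: 0.0088
finger_force: 39.8
```

Request:
play_rows(motion=[[0,0,-0.01,0],[0,0,-0.03,0],[0,0,-0.06,0],[0,0,-0.09,0],[0,0,-0.12,0],[0,0,-0.14,0],[0,0,-0.15,0],[0,0,-0.15,0],[0,0,-0.15,0]])

```text
time_s: 3.98
position: [0.4822, 0.0024, 0.3976]
tool_rot: [-3.141, 0.0, 1.482]
wrist_force: [-0.1, 0.9, -1.7]
finger_gap: 0.008
finger_force: 39.4
```

```bash
python3 - <<'E'
from h import *
s=robot.get_state(); print(s["position"],s["tool_rot"],s["finger_gap"],s["wrist_force"])
b,P=cloud("scene"); cv2.imwrite("pics/s1.png",b[90:230,130:320])
n=np.array([.969,.247]); c=np.array([.4828,-.2928])
q=c-n*(.02+.017+.0045)
print(q)
go(q[0],q[1],s["position"][2],1.820)
E
```

```text
[0.48218816 0.00236272 0.39761879] [-3.14120774e+00  3.75555692e-05  1.48217289e+00] 0.008038084473948567 [-0.0666802   0.89451893 -1.7462467 ]
[ 0.4425865 -0.3030505]
row [-0.3077 -0.0124 -0.0007] -0.2151 t 4.0333
```

Request:
play_rows(motion=[[-0.01,0,0,-0.01],[-0.03,-0.001,0,-0.03],[-0.055,-0.002,0,-0.06],[-0.085,-0.003,0,-0.09],[-0.115,-0.005,0,-0.12],[-0.145,-0.006,0,-0.15],[-0.175,-0.007,0,-0.17],[-0.205,-0.008,0,-0.19],[-0.235,-0.01,0,-0.205],[-0.265,-0.011,0,-0.215],[-0.29,-0.012,0,-0.215],[-0.303,-0.0124,0,-0.215],[-0.3077,-0.0124,0,-0.215],[-0.3077,-0.0124,0,-0.215],[-0.3077,-0.0124,0,-0.215]])

```text
time_s: 5.28
position: [0.443, -0.3023, 0.3975]
tool_rot: [-3.141, -0.001, 1.82]
wrist_force: [0.2, 0.3, -1.6]
finger_gap: 0.0087
finger_force: 39.3
```

```bash
python3 - <<'E'
from h import *
b,P=cloud("wrist"); b2,P2=cloud("top")
cv2.imwrite("pics/w1.png",np.hstack([b[:,:], b2])[:, :800]);
for Q in (P,P2):
    m=(abs(Q[...,0]-.48)<.12)&(Q[...,1]>-.42)&(Q[...,1]<-.2)&(abs(Q[...,2]-.065)<.008); p=Q[m]
    if len(p)>4:
        r=cv2.minAreaRect((p[:,:2]*1000).astype(np.float32)); print(len(p),r)
s=robot.get_state(); print(s["position"],s["tool_rot"])
go(.4426,-.3031,.247,1.82)
# tile bottom from scene
c,P=cloud("scene"); m=(np.linalg.norm(P[...,:2]-s["position"][:2],axis=-1)<.05)&(P[...,2]<.235); p=P[m]
print(len(p),np.percentile(p[:,2],[0,1,2,5,50,99])*1000 if len(p) else '')
E
```

```text
3562 ((483.6197204589844, -291.70550537109375), (40.2537841796875, 109.17913818359375), 14.42908763885498)
767 ((482.92266845703125, -293.2257080078125), (39.823795318603516, 112.07313537597656), 14.40380573272705)
[ 0.44312676 -0.30195921  0.39805742] [-3.14153252e+00 -3.30870983e-04  1.82111427e+00]
row [-0.001  -0.0008  0.1511] 0.0007 t 5.3833
535 [ 64.13086277  65.45959997  66.27207167 156.42151728 193.77628889
 233.94821398]
```

Request:
play_rows(motion=[[0,0,0.01,0],[0,0,0.03,0],[0,0,0.055,0],[0,0,0.085,0],[0,0,0.115,0],[0,0,0.135,0],[0,0,0.145,0],[0,0,0.149,0],[0,0,0.151,0],[0,0,0.152,0],[0,0,0.153,0],[0,0,0.153,0],[0,0,0.153,0]])

```text
time_s: 6.52
position: [0.4429, -0.3031, 0.2459]
tool_rot: [3.141, 0.001, 1.82]
wrist_force: [-0.5, 0.1, -2.0]
finger_gap: 0.0085
finger_force: 39.2
```

Request:
play_rows(motion=[[0,0,0.0005,0],[0,0,0.001,0],[0,0,0.0015,0],[0,0,0.002,0],[0,0,0.002,0]])

```text
time_s: 6.93
position: [0.443, -0.3031, 0.2449]
tool_rot: [3.141, 0.001, 1.82]
wrist_force: [-5.4, 4.8, 18.0]
finger_gap: 0.0086
finger_force: 41.9
```

Request:
play_rows(motion=[[0,0,-0.001,0],[0,0,-0.001,0],[0,0,-0.001,0],[0,0,-0.001,0],[0,0,-0.001,0],[0,0,-0.001,0],[0,0,-0.003,0],[0,0,-0.006,0],[0,0,-0.009,0],[0,0,-0.009,0]], hand=40)

```text
time_s: 7.77
position: [0.4429, -0.3031, 0.253]
tool_rot: [3.141, 0.001, 1.82]
wrist_force: [-0.1, -0.2, -0.4]
finger_gap: 0.0401
finger_force: 0.0
```

Request:
play_rows(motion=[[0,0.004,0,0],[0,0.008,0,0],[0,0.012,0,0],[0,0.014,0,0],[0,0.016,0,0],[0,0.018,0,0],[0,0.02,0,0],[0,0.022,0,0],[0,0.024,0,0],[0,0.026,0,0],[0,0.028,0,0],[0,0.03,0,0],[0,0.032,0,0],[0,0.034,0,0],[0,0.036,0,0],[0,0.038,0,0],[0,0.038,0,0],[0,0.038,0,0]])

```text
time_s: 9.27
position: [0.4797, -0.2936, 0.2522]
tool_rot: [3.142, 0.0, 1.82]
wrist_force: [0.1, -0.1, -0.4]
finger_gap: 0.0402
finger_force: 0.0
```

```bash
python3 - <<'E'
from h import *
c,P=cloud("scene"); b,Q=cloud("wrist")
s=robot.get_state(); print(s["position"],s["wrist_force"])
A=cv2.resize(c[100:220,110:270],(640,480),interpolation=cv2.INTER_CUBIC)
cv2.imwrite("pics/l1.png",cv2.resize(np.hstack([A,cv2.resize(b,(640,480))]),(800,300)))
E
```

```text
[ 0.479584   -0.2936809   0.25216438] [ 0.28050375  0.1466692  -0.2047226 ]
```

View pics/l1.png

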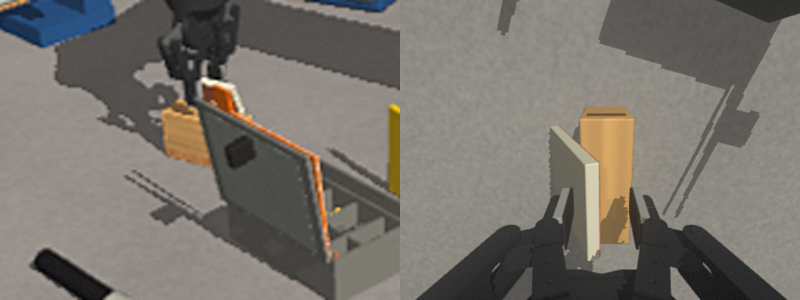

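The tile now leans on the block: terracotta back at (220,95) in the left view, white slab against the wooden block in the right view. I back off, rise and go behind the lid.

Request:
play_rows(motion=[[0,-0.003,0,0],[0,-0.005,0,0],[0,-0.005,0,0],[0,-0.005,-0.02,0],[0,-0.005,-0.05,0],[0,-0.005,-0.09,0],[0,-0.005,-0.13,0],[0,-0.005,-0.155,0],[0,-0.005,-0.155,0]])

```text
time_s: 10.12
position: [0.4747, -0.295, 0.4133]
tool_rot: [3.136, 0.007, 1.82]
wrist_force: [0.1, -0.8, 0.8]
finger_gap: 0.0396
finger_force: 0.0
```

```bash
python3 - <<'E'
from h import *
go(.70,-.055,.405,3.054)
E
```

```text
row [0.1771 0.2774 0.0087] -0.7857 t 10.1167
```

Request:
play_rows(motion=[[0.177,0.277,0.003,-0.786],[0.177,0.277,0.003,-0.786],[0.177,0.277,0.003,-0.786],[0.177,0.277,0.003,-0.786],[0.177,0.277,0.003,-0.786],[0.177,0.277,0.003,-0.786],[0.177,0.277,0.003,-0.786],[0.177,0.277,0.003,-0.786],[0.177,0.277,0.003,-0.786],[0.177,0.277,0.003,-0.786],[0.177,0.277,0.003,-0.786],[0.177,0.277,0.003,-0.786],[0.177,0.277,0.003,-0.786],[0.177,0.277,0.003,-0.786]])

```text
time_s: 11.28
position: [0.6994, -0.0555, 0.4043]
tool_rot: [-3.142, 0.0, 3.051]
wrist_force: [0.0, 0.5, 0.2]
finger_gap: 0.0401
finger_force: 0.0
```

```bash
python3 - <<'E'
from h import *
s=robot.get_state(); print(s["position"],s["tool_rot"],s["joints"])
b,P=cloud("wrist"); c,S=cloud("scene"); np.savez("w2.npz",b=b,P=P,c=c,S=S); cv2.imwrite("pics/w2.png",b)
ex=np.array([np.cos(.0868),-np.sin(.0868)]); ey=np.array([np.sin(.0868),np.cos(.0868)])
H=np.array([.5978,-.0467])
for n,C,Q in (('w',b,P),('s',c,S)):
    L=np.stack([(Q[...,:2]-H)@ex,(Q[...,:2]-H)@ey,Q[...,2]-.055],-1)*1000
    m=(abs(L[...,1])<88)&(L[...,2]>20)&(L[...,2]<150)&(L[...,0]>-10)&(L[...,0]<80)
    dark=(C.max(-1)<60)&m
    g=m&~dark
    p=L[g]
    if len(p)>50:
        # outer face: fit x = k z + c robustly
        k=np.array([0,0.]); sel=np.ones(len(p),bool)
        for i in range(15):
            k=np.polyfit(p[sel,2],p[sel,0],1); r=p[:,0]-np.polyval(k,p[:,2]); sel=abs(r)<3
        print(n,len(p),sel.sum(),'lid x=kz+c',k,'angle',np.pi/2+np.arctan(k[0]),'y',np.percentile(p[sel,1],[1,99]))
    q=L[dark]
    if len(q)>4: print(n,'dark',len(q),np.percentile(q,[3,50,97],axis=0).round(1))
E
```

```text
[ 0.69940857 -0.05551372  0.40427548] [-3.14157192e+00  1.14965403e-04  3.05125217e+00] [-1.31394246e-01  6.56060177e-01  1.00633406e+00 -1.60669124e-05
  1.47908270e+00 -1.61184862e+00]
w 9738 6048 lid x=kz+c [0.19622089 2.49246771] angle 1.7645554995562882 y [-85.29062829  86.27919007]
w dark 50 [[ 32.5  -3.2 113.3]
 [ 41.8  -3.  115.3]
 [ 54.4   6.5 117.6]]
s 1424 1201 lid x=kz+c [0.16957474 8.65461343] angle 1.738773137344104 y [-82.62536651  86.55496107]
s dark 138 [[ 14.2 -84.5  37.8]
 [ 40.    5.8 103.8]
 [ 54.9  10.9 116.8]]
```

View pics/w2.png

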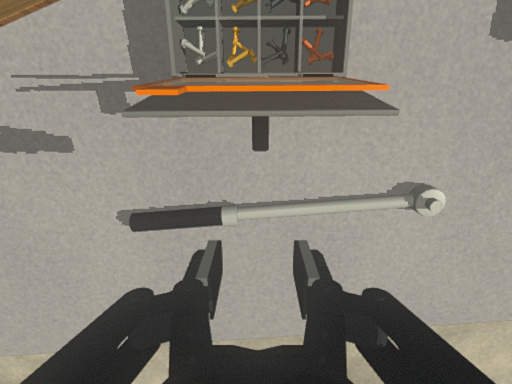

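The scene-camera fit passes where the hinge and 8.5 mm offset should be: lid at 1.74 rad, fin centre 40 mm behind the hinge and 103 mm above it. I'll grip the fin across y with the tool vertical, which lets it pivot between the pads along the whole arc.

```bash
cat >> h.py <<'E'
ex=np.array([np.cos(.0868),-np.sin(.0868)]); ey=np.array([np.sin(.0868),np.cos(.0868)]); H=np.array([.5978,-.0467])
def fin(a,y=.001,dx=.003,dz=-.008):
    X=-.108*np.cos(a)+.0225*np.sin(a)+dx; Z=.108*np.sin(a)+.0225*np.cos(a)+dz
    return np.r_[H+ex*X+ey*y, .055+Z+.173]
E
python3 - <<'E'
from h import *
p=fin(1.739); print(p); go(*p,3.0548)
p0=p
for a in np.linspace(1.739,0,40)[1:]:
    d=fin(a)-p0; print("[%.3f,0,%.3f,0],"%(-(d[:2]@ex),-d[2]),end=' ')
E
```

```text
[ 0.64098673 -0.04945427  0.32270904]
row [0.0588 0.0007 0.0817] -0.0015 t 11.3833
[0.005,0,-0.002,0], [0.009,0,-0.003,0], [0.014,0,-0.004,0], [0.019,0,-0.006,0], [0.024,0,-0.006,0], [0.029,0,-0.007,0], [0.033,0,-0.007,0], [0.038,0,-0.008,0], [0.043,0,-0.008,0], [0.048,0,-0.007,0], [0.053,0,-0.007,0], [0.058,0,-0.006,0], [0.063,0,-0.005,0], [0.068,0,-0.004,0], [0.072,0,-0.003,0], [0.077,0,-0.001,0], [0.082,0,0.000,0], [0.086,0,0.002,0], [0.091,0,0.005,0], [0.095,0,0.007,0], [0.099,0,0.009,0], [0.103,0,0.012,0], [0.107,0,0.015,0], [0.111,0,0.018,0], [0.115,0,0.021,0], [0.118,0,0.025,0], [0.122,0,0.028,0], [0.125,0,0.032,0], [0.128,0,0.036,0], [0.131,0,0.040,0], [0.134,0,0.044,0], [0.136,0,0.048,0], [0.138,0,0.052,0], [0.141,0,0.057,0], [0.143,0,0.061,0], [0.144,0,0.066,0], [0.146,0,0.071,0], [0.147,0,0.075,0], [0.148,0,0.080,0],
```

Request:
play_rows(motion=[[0.02,0.0005,0,0],[0.045,0.0005,0,0],[0.0568,0.0005,0,0],[0.0568,0.0005,0.01,0],[0.0568,0.0005,0.03,0],[0.0568,0.0005,0.05,0],[0.0568,0.0005,0.07,0],[0.0568,0.0005,0.078,0],[0.0568,0.0005,0.0817,0],[0.0568,0.0005,0.0817,0],[0.0568,0.0005,0.0817,0]])

```text
time_s: 12.3
position: [0.6434, -0.0497, 0.3234]
tool_rot: [-3.142, 0.001, 3.054]
wrist_force: [0.2, 1.6, 0.8]
finger_gap: 0.0401
finger_force: 0.0
```

Request:
play_rows(motion=[[0,0,0,0],[0,0,0,0],[0,0,0,0],[0,0,0,0],[0,0,0,0],[0,0,0,0],[0,0,0,0],[0,0,0,0]], hand=0, grip_force=25)

```text
time_s: 12.97
position: [0.6432, -0.0489, 0.3236]
tool_rot: [3.14, 0.002, 3.055]
wrist_force: [2.9, 6.2, 2.2]
finger_gap: 0.0111
finger_force: 30.2
```

Request:
play_rows(motion=[[0.003,0.001,-0.001,0],[0.007,0.001,-0.002,0],[0.012,0.001,-0.004,0],[0.017,0.001,-0.005,0],[0.022,0.001,-0.006,0],[0.027,0.001,-0.007,0],[0.031,0.001,-0.007,0],[0.036,0.001,-0.008,0],[0.041,0.001,-0.008,0],[0.046,0.001,-0.007,0],[0.051,0.001,-0.007,0],[0.056,0.001,-0.006,0],[0.061,0.001,-0.005,0],[0.066,0.001,-0.004,0],[0.07,0.001,-0.003,0],[0.075,0.001,-0.002,0],[0.079,0.001,-0.001,0],[0.082,0.001,0,0],[0.082,0.001,0,0],[0.082,0.001,0,0]])

```text
time_s: 14.63
position: [0.5614, -0.0415, 0.3235]
tool_rot: [-3.141, 0.002, 3.054]
wrist_force: [2.6, 0.7, 6.7]
finger_gap: 0.0113
finger_force: 42.9
```

```bash
python3 - <<'E'
from h import *
s=robot.get_state(); print(s["position"],s["wrist_force"],s["moment"])
b,P=cloud("wrist"); c,S=cloud("scene"); 
cv2.imwrite("pics/m1.png",cv2.resize(np.hstack([cv2.resize(c[100:220,150:310],(640,480),interpolation=cv2.INTER_CUBIC),cv2.resize(b,(640,480))]),(800,300)))
a0=1.739-.04459*17
for k in range(0,25):
    a=a0*(1-k/22) ; a=max(a,0)
    d=fin(a,dx=.005)-fin(a0,dx=.005); print("[%.3f,0,%.3f,0],"%(-(d[:2]@ex),-d[2]),end=' ')
E
```

```text
[ 0.56138158 -0.04154911  0.32352072] [2.56958935 0.69029271 6.68711624] [-0.00705926 -0.89099413  0.07197619]
[-0.000,0,-0.000,0], [0.005,0,0.002,0], [0.009,0,0.004,0], [0.013,0,0.006,0], [0.017,0,0.009,0], [0.022,0,0.012,0], [0.026,0,0.015,0], [0.029,0,0.018,0], [0.033,0,0.021,0], [0.037,0,0.024,0], [0.040,0,0.028,0], [0.043,0,0.032,0], [0.046,0,0.035,0], [0.049,0,0.039,0], [0.052,0,0.043,0], [0.054,0,0.048,0], [0.057,0,0.052,0], [0.059,0,0.056,0], [0.061,0,0.061,0], [0.063,0,0.066,0], [0.064,0,0.070,0], [0.066,0,0.075,0], [0.067,0,0.080,0], [0.067,0,0.080,0], [0.067,0,0.080,0],
```

View pics/m1.png

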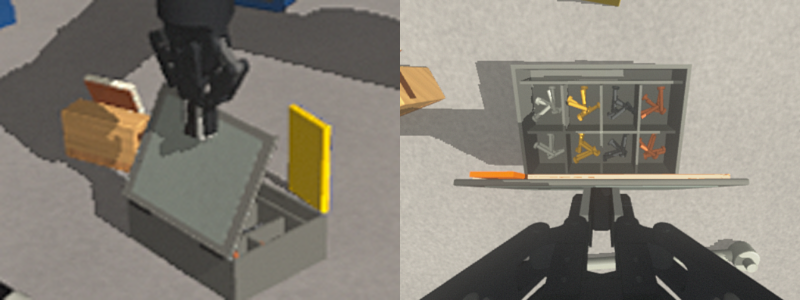

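The lid swings down with the fin between the pads, and the tile is still leaning on the block at the left (120,95). Continuing.

Request:
play_rows(motion=[[0.003,0,0.001,0],[0.007,0,0.003,0],[0.011,0,0.005,0],[0.015,0,0.008,0],[0.02,0,0.0105,0],[0.024,0,0.0135,0],[0.028,0,0.017,0],[0.033,0,0.021,0],[0.037,0,0.024,0],[0.04,0,0.028,0],[0.043,0,0.032,0],[0.046,0,0.035,0],[0.049,0,0.039,0],[0.052,0,0.043,0],[0.054,0,0.048,0],[0.057,0,0.052,0],[0.059,0,0.056,0],[0.06,0,0.059,0],[0.061,0,0.061,0],[0.061,0,0.061,0]])

```text
time_s: 16.4
position: [0.4998, -0.0363, 0.2613]
tool_rot: [-3.141, -0.003, 3.055]
wrist_force: [-7.8, -0.3, 6.8]
finger_gap: 0.011
finger_force: 41.2
```

Request:
play_rows(motion=[[0.001,0,0.002,0],[0.002,0,0.004,0],[0.0025,0,0.006,0],[0.003,0,0.008,0],[0.0035,0,0.01,0],[0.004,0,0.012,0],[0.0045,0,0.014,0],[0.005,0,0.016,0],[0.0055,0,0.0175,0],[0.006,0,0.019,0],[0.006,0,0.02,0],[0.006,0,0.02,0]])

```text
time_s: 17.4
position: [0.4936, -0.0357, 0.2411]
tool_rot: [-3.141, -0.004, 3.055]
wrist_force: [-11.1, -0.5, 6.5]
finger_gap: 0.0112
finger_force: 40.7
```

```bash
cat >> h.py <<'E'
def lid():
    c,S=cloud("scene"); L=np.stack([(S[...,:2]-H)@ex,(S[...,:2]-H)@ey,S[...,2]-.055],-1)*1000
    m=(abs(L[...,1])<86)&(L[...,0]<-5)&(L[...,0]>-125)&(L[...,2]>-20)&(L[...,2]<150); p=L[m]; sel=np.ones(len(p),bool)
    for i in range(20):
        k=np.polyfit(p[sel,0],p[sel,2],1); r=p[:,2]-np.polyval(k,p[:,0]); sel=abs(r)<max(3,30/(i+1))
    print('lid deg',np.degrees(np.arctan(-k[0])),'offset',k[1],sel.sum(),len(p)); return c,S
E
python3 - <<'E'
from h import *
s=robot.get_state(); print(s["position"],s["wrist_force"],s["moment"],s["finger_gap"]); c,S=lid(); print(fin(0,dx=.005))
E
```

```text
[ 0.49361275 -0.03570856  0.24106507] [-11.11127393  -0.46786856   6.49617072] [-0.09204325  1.14906018  0.12374091] 0.01116262708279655
lid deg 17.861800163970006 offset 4.841691462702661 292 2447
[ 0.49527446 -0.03677459  0.2425    ]
```

```bash
cat >> h.py <<'E'
def lid2(lo=-5,hi=-125):
    for n in ("scene","top","wrist"):
        c,S=cloud(n); L=np.stack([(S[...,:2]-H)@ex,(S[...,:2]-H)@ey,S[...,2]-.055],-1)*1000
        for y0,y1 in((-86,-40),(40,86)):
            m=(L[...,1]>y0)&(L[...,1]<y1)&(L[...,0]<-5)&(L[...,0]>-125)&(L[...,2]>-50)&(L[...,2]<120)
            p=L[m]; 
            if len(p)<30: continue
            best=0
            for a in np.radians(np.arange(-3,75,.25)):
                q=np.sin(a)*p[:,0]+np.cos(a)*p[:,2]
                h,e=np.histogram(q,np.arange(-5,15,1.))
                i=h.argmax()
                if h[i]+0>best: best=h[i]; ba=(np.degrees(a),e[i]+.5)
            print(n,y0,'deg,off',ba,best,len(p))
E
python3 - <<'E'
from h import *
lid2()
c=robot.grab_frame("scene")["color"]; b=robot.grab_frame("wrist")["color"]
cv2.imwrite("pics/m2.png",cv2.resize(np.hstack([cv2.resize(c[100:220,150:310],(640,480),interpolation=cv2.INTER_CUBIC),cv2.resize(b,(640,480))]),(800,300)))
E
```

```text
scene -86 deg,off (np.float64(1.25), np.float64(10.5)) 119 413
scene 40 deg,off (np.float64(1.5000000000000002), np.float64(9.5)) 162 641
top -86 deg,off (np.float64(9.75), np.float64(4.5)) 58 299
top 40 deg,off (np.float64(1.5000000000000002), np.float64(8.5)) 129 634
wrist -86 deg,off (np.float64(1.5000000000000002), np.float64(10.5)) 3484 9957
wrist 40 deg,off (np.float64(1.75), np.float64(10.5)) 3615 11106
```

View pics/m2.png

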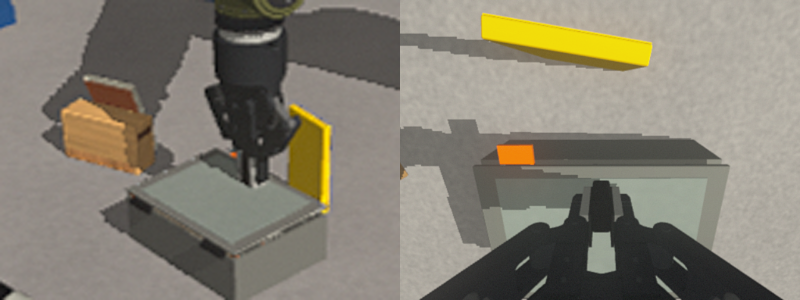

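Near shut: the lids look about 1.5 degrees up in every camera. I press a few millimetres more, relieving the side force.

Request:
play_rows(motion=[[0.001,0,0.0005,0],[0.002,0,0.001,0],[0.002,0,0.0015,0],[0.002,0,0.002,0],[0.002,0,0.0025,0],[0.002,0,0.003,0],[0.002,0,0.003,0]])

```text
time_s: 18.28
position: [0.4924, -0.0356, 0.2383]
tool_rot: [-3.141, -0.002, 3.055]
wrist_force: [-5.0, -2.9, 3.9]
finger_gap: 0.0114
finger_force: 40.4
```

```bash
python3 - <<'E'
from h import *
lid2(); s=robot.get_state(); print(s["position"],s["wrist_force"],s["moment"],s["finger_gap"])
E
```

```text
scene -86 deg,off (np.float64(0.7500000000000001), np.float64(9.5)) 116 406
scene 40 deg,off (np.float64(0.7500000000000001), np.float64(8.5)) 139 626
top -86 deg,off (np.float64(0.7500000000000001), np.float64(9.5)) 63 317
top 40 deg,off (np.float64(1.0), np.float64(7.5)) 122 636
wrist -86 deg,off (np.float64(0.0), np.float64(10.5)) 3460 9902
wrist 40 deg,off (np.float64(0.25), np.float64(10.5)) 3468 11098
[ 0.49239596 -0.03559011  0.23825682] [-4.91556222 -1.70295791  4.16257491] [-0.44154138  0.29031893  0.04278288] 0.011209465170928764
```

Request:
play_rows(motion=[[0.0005,0,0.0005,0],[0.001,0,0.001,0],[0.001,0,0.0015,0],[0.001,0,0.002,0],[0.001,0,0.0025,0],[0.001,0,0.003,0],[0.001,0,0.003,0],[0.001,0,0.003,0]])

```text
time_s: 19.1
position: [0.4919, -0.0355, 0.2374]
tool_rot: [-3.141, 0.001, 3.055]
wrist_force: [-14.2, -0.8, 31.9]
finger_gap: 0.0112
finger_force: 44.5
```

```bash
python3 - <<'E'
from h import *
lid2(); s=robot.get_state(); print(s["position"],s["wrist_force"],s["moment"],s["finger_gap"])
E
```

```text
scene -86 deg,off (np.float64(0.7500000000000001), np.float64(8.5)) 109 403
scene 40 deg,off (np.float64(-1.0), np.float64(10.5)) 142 609
top -86 deg,off (np.float64(2.5), np.float64(7.5)) 67 323
top 40 deg,off (np.float64(-0.5), np.float64(9.5)) 130 639
wrist -86 deg,off (np.float64(-0.25), np.float64(10.5)) 3496 9949
wrist 40 deg,off (np.float64(-0.7500000000000001), np.float64(11.5)) 3433 11097
[ 0.4918503  -0.03551625  0.23739049] [-13.76656912  -1.18178211  31.60210692] [-0.1475775   1.74777386  0.05156212] 0.011203760855828864
```

Hard stop at 32 N, so both lids are shut. Now I release and re-grip the fin slightly higher for the lift.

Request:
play_rows(motion=[[0,0,-0.001,0],[0,0,-0.003,0],[0,0,-0.003,0],[-0.001,0,-0.005,0],[-0.002,0,-0.007,0],[-0.0025,0,-0.007,0],[-0.0025,0,-0.007,0],[-0.0025,0,-0.007,0]], hand=30)

```text
time_s: 19.92
position: [0.4942, -0.0356, 0.2424]
tool_rot: [3.142, -0.0, 3.055]
wrist_force: [-0.2, -0.5, -0.0]
finger_gap: 0.0298
finger_force: 0.0
```

```bash
python3 - <<'E'
from h import *
lid2(); s=robot.get_state(); print(s["position"],s["wrist_force"]); go(*fin(0,dx=.004,dz=-.006),3.0548)
a1=np.radians(41)
for k in range(0,24):
    a=a1*k/23; d=fin(a,dx=.004)-fin(0,dx=.004); print("[%.4f,0,%.4f,0],"%(-(d[:2]@ex),-d[2]),end=' ')
b,P=cloud("wrist"); L=np.stack([(P[...,:2]-H)@ex,(P[...,:2]-H)@ey,P[...,2]],-1)*1000
m=(abs(L[...,0]+108)<16)&(abs(L[...,1])<12)&(abs(L[...,2]-91.5)<5); print(m.sum(), np.percentile(L[m],[2,50,98],axis=0).round(1))
E
```

```text
scene -86 deg,off (np.float64(0.0), np.float64(9.5)) 126 443
scene 40 deg,off (np.float64(-0.25), np.float64(9.5)) 146 652
top -86 deg,off (np.float64(-0.5), np.float64(8.5)) 67 298
top 40 deg,off (np.float64(-0.25), np.float64(9.5)) 113 626
wrist -86 deg,off (np.float64(0.0), np.float64(10.5)) 3408 12041
wrist 40 deg,off (np.float64(0.0), np.float64(10.5)) 3473 13020
[ 0.49416244 -0.03564093  0.24236886] [-0.58281403 -0.62330685 -0.15441537]
row [-0.0002 -0.001  -0.0021] -0.0001 t 20.0667
[-0.0000,0,-0.0000,0], [-0.0008,0,-0.0033,0], [-0.0016,0,-0.0067,0], [-0.0026,0,-0.0100,0], [-0.0036,0,-0.0132,0], [-0.0048,0,-0.0165,0], [-0.0061,0,-0.0197,0], [-0.0074,0,-0.0228,0], [-0.0089,0,-0.0259,0], [-0.0104,0,-0.0290,0], [-0.0121,0,-0.0320,0], [-0.0138,0,-0.0349,0], [-0.0156,0,-0.0378,0], [-0.0176,0,-0.0407,0], [-0.0196,0,-0.0435,0], [-0.0217,0,-0.0462,0], [-0.0239,0,-0.0488,0], [-0.0261,0,-0.0514,0], [-0.0284,0,-0.0539,0], [-0.0309,0,-0.0564,0], [-0.0334,0,-0.0587,0], [-0.0359,0,-0.0610,0], [-0.0386,0,-0.0632,0], [-0.0413,0,-0.0653,0], 1129 [[-120.3   -4.3   87.4]
 [-110.7    1.5   92.6]
 [ -97.4    7.4   93.8]]
```

Lid is flat, 0 degrees in all cameras. Grip and raise.

Request:
play_rows(motion=[[0,0,-0.002,0],[0,0,-0.002,0],[0,0,-0.002,0],[0,0,-0.002,0],[0,0,-0.002,0],[0,0,-0.002,0],[0,0,-0.002,0],[0,0,-0.002,0]], hand=0, grip_force=35)

```text
time_s: 20.78
position: [0.4942, -0.0357, 0.2448]
tool_rot: [-3.141, 0.0, 3.055]
wrist_force: [-3.0, -2.1, 5.9]
finger_gap: 0.0109
finger_force: 38.9
```

Request:
play_rows(motion=[[-0.0004,0,-0.0016,0],[-0.0008,0,-0.0033,0],[-0.0016,0,-0.0067,0],[-0.0026,0,-0.01,0],[-0.0036,0,-0.0132,0],[-0.0048,0,-0.0165,0],[-0.0061,0,-0.0197,0],[-0.0074,0,-0.0228,0],[-0.0089,0,-0.0259,0],[-0.0104,0,-0.029,0],[-0.0121,0,-0.032,0],[-0.0138,0,-0.0349,0],[-0.0156,0,-0.0378,0],[-0.0176,0,-0.0407,0],[-0.0196,0,-0.0435,0],[-0.0217,0,-0.0462,0],[-0.0239,0,-0.0488,0],[-0.0261,0,-0.0514,0],[-0.0284,0,-0.0539,0],[-0.03,0,-0.0555,0]])

```text
time_s: 22.45
position: [0.5242, -0.0383, 0.2993]
tool_rot: [-3.142, -0.001, 3.055]
wrist_force: [4.9, -2.6, -12.4]
finger_gap: 0.0109
finger_force: 35.6
```

Request:
play_rows(motion=[[-0.0025,0,-0.0025,0],[-0.005,0,-0.005,0],[-0.0075,0,-0.007,0],[-0.01,0,-0.009,0],[-0.01,0,-0.009,0],[-0.01,0,-0.009,0],[-0.01,0,-0.009,0],[-0.01,0,-0.009,0]])

```text
time_s: 23.12
position: [0.5342, -0.0392, 0.3084]
tool_rot: [-3.142, -0.0, 3.054]
wrist_force: [6.3, -2.8, -12.6]
finger_gap: 0.0109
finger_force: 34.8
```

```bash
python3 - <<'E'
from h import *
lid2(); s=robot.get_state(); print(s["position"],s["wrist_force"],s["finger_gap"]); print(fin(.698,dx=.004,dz=-.006))
c,S=cloud("scene"); b,Q=cloud("top")
A=cv2.resize(c[100:220,150:310],(640,480),interpolation=cv2.INTER_CUBIC)
B=cv2.resize(b[150:300,230:430],(640,480),interpolation=cv2.INTER_CUBIC)
cv2.imwrite("pics/e1.png",cv2.resize(np.hstack([A,B]),(800,300)))
E
```

```text
scene -86 deg,off (np.float64(38.5), np.float64(8.5)) 115 465
scene 40 deg,off (np.float64(37.75), np.float64(9.5)) 147 901
top -86 deg,off (np.float64(38.75), np.float64(8.5)) 20 85
top 40 deg,off (np.float64(39.0), np.float64(7.5)) 102 520
wrist -86 deg,off (np.float64(38.25), np.float64(10.5)) 3627 9623
wrist 40 deg,off (np.float64(38.0), np.float64(10.5)) 3733 9586
[ 0.53416002 -0.03917739  0.30842521] [  6.19247477  -2.71032089 -13.57719091] 0.010748243907139722
[ 0.5338472  -0.04013114  0.30864807]
```

View pics/e1.png

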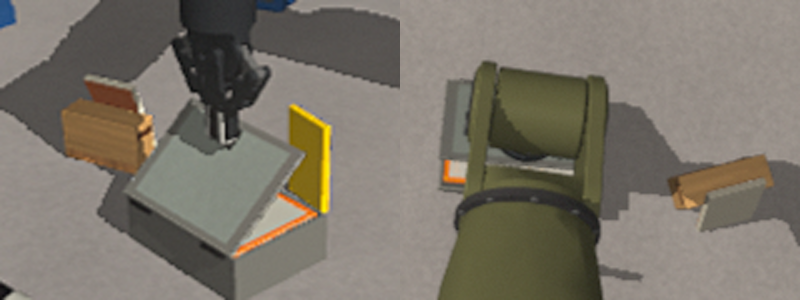

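The outer lid is at about 38 degrees, the clear inner lid is shut with its orange border level on the tub, and the tile is leaning. A small nudge to 40 degrees, then hold still.

Request:
play_rows(motion=[[-0.001,0,-0.001,0],[-0.002,0,-0.002,0],[-0.002,0,-0.0025,0],[-0.002,0,-0.0025,0],[-0.002,0,-0.0025,0],[-0.002,0,-0.0025,0],[-0.002,0,-0.0025,0],[-0.002,0,-0.0025,0],[-0.002,0,-0.0025,0],[-0.002,0,-0.0025,0]])

```text
time_s: 24.2
position: [0.5362, -0.0393, 0.3103]
tool_rot: [3.142, -0.001, 3.054]
wrist_force: [10.5, -2.4, -20.1]
finger_gap: 0.0112
finger_force: 34.5
```

```bash
python3 - <<'E'
from h import *
lid2(); s=robot.get_state(); print(s["joint_vel"].round(4),s["wrist_force"])
# inner lid via scene: points under outer lid near the -y/+y front rim
c,S=cloud("scene"); L=np.stack([(S[...,:2]-H)@ex,(S[...,:2]-H)@ey,S[...,2]],-1)*1000
hsv=cv2.cvtColor(c,cv2.COLOR_BGR2HSV); o=(hsv[...,0]<16)&(hsv[...,1]>150)&(hsv[...,2]>120)&(abs(L[...,1])<86)&(L[...,0]<0)&(L[...,0]>-145)
p=L[o]; print(len(p),np.polyfit(p[:,0],p[:,2],1), p[:,0].min(),p[:,0].max())
print(robot.finish_job())
E
```

```text
scene -86 deg,off (np.float64(40.0), np.float64(9.5)) 112 465
scene 40 deg,off (np.float64(39.0), np.float64(9.5)) 153 905
top -86 deg,off (np.float64(43.5), np.float64(-0.5)) 22 87
top 40 deg,off (np.float64(39.0), np.float64(9.5)) 108 530
wrist -86 deg,off (np.float64(39.5), np.float64(10.5)) 3702 9532
wrist 40 deg,off (np.float64(39.5), np.float64(10.5)) 3655 9499
[-0.0005  0.0003 -0.0014  0.0004  0.0007  0.002 ] [  9.37806028  -2.4306203  -20.1921557 ]
87 [-2.19895284e-02  5.59965582e+01] -128.6436826342669 -11.388629783148371
the job is handed in; nothing more can be done
None
```

The job is handed in at about 24 s: the tile leans on the sanding block clear of the organiser, the inner lid is shut (within about 1° by camera), and the gripper is holding the outer lid still at about 39.5°; no move went near the stapler, wrench or tape, though I did not re-measure them at the end.

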